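# Flip the painted cover plate on the turning stand

### The arm

A 6-joint arm with a two-finger parallel gripper is mounted at the origin on the work surface. World frame = base frame: x ahead of the robot, y to its left, z up, the work surface at z = 0. Lengths are in m, angles in degrees, forces in N, time in s.
With the tool pointing down it reaches from about 0.3 to 0.75 m from the base axis. Payload 8.5 kg.
Tool frame: the origin (TCP) lies on the centre line of the jaws, within the pads' length; the fingertips stand 19 mm ahead of it and the grasp point (between the pads) is the TCP; z points along the fingers, x is the direction in which the jaws open and shut, and the axes are right-handed (so a half turn about z gives the same grasp; the last joint's range is limited). The gripper opens to 85 mm and grips with 20 to 120 N. Pads are 22 mm wide; open, the fingers measure 114 mm over their backs; the gripper's body (76 mm by 85 mm) begins 54 mm behind the grasp point. The pads swing forward as they close: fully open they stand 13 mm farther back than shut.
Start: joints at [54.929, 21.807, 74.336, -0, 83.858, -12.336], TCP at [0.213, 0.507, 0.25] pointing down, gripper open.
Joint ranges: [-178.18, 178.18], [-50.72, 133.34], [12.68, 142.11], [-81.47, 261.47], [9.98, 163.14], [-165.26, 165.26]. Speed limits (degrees/s): [136.94, 136.94, 180, 180, 180, 180].

### API

Orientations are given as a 3x3 rotation matrix whose columns are the frame's x, y, z axes.
In Python, from rig import env, cams, order gives the robot as it stands.
- The arm moves only by the tool step_arm, never from a script. Its argument "steps" is a list of rows, each an object with "xyz": the shift along the tool's x, y, z normalised to -1 to 1, where 1 is 0.04 m, a list of three; "turn": the turn, a rotation vector about the tool's x, y, z normalised to -1 to 1, where 1 is 0.08 rad, a list of three; "gripper": the gripper command: -1 is shut, 1 is fully open, values between are in proportion. A call has 1 to 20 rows; each row shifts and turns the commanded pose from where the row before left it, along the tool's axes as they then stand; what a row does not reach is not made up. A row lasts 1/12 s, in which the tool goes at most 41.7 mm and 7.16 degrees, less where a joint would pass 70% of its speed; a pose out of reach is approached as far as the arm can. A call with a number of a shift or a turn outside -1 to 1 is refused whole. A call with a gripper value outside its range is refused whole. The fingers move at their own pace and stop on an object; "squeeze" is the grip in N (left out, the last holds). Time passes only in rows, so rows that do not move let the fingers close. It gives the time, the measured TCP pose, the force and the opening at its end, in the units of the state.
- env.observe(): the state, without advancing time (a new reading comes with each control period).
- cams.get_image(name): name is "side" or "top" or "wrist"; returns (picture, depth): 384x512x3 uint8, red, green, blue; 384x512 float32, m along the optical axis (not along the pixel's ray), 0 where there is no reading.
- cams.camera_info(name): a dict with "fx", "fy", "cx", "cy" (pixels), "extrinsics" (4x4, takes a point from camera to world coordinates). Camera axes: x right, y down, z forward; pixel columns grow to the right and rows downward; lengths in m; the calibration is good to about 2 mm. A picture is of the moment at which its call begins: read the wrist's pose just before it. camera_info takes no time and is no camera call; for the wrist camera it gives the pose at the moment of the call.
- order.close_job(): hands the job in, once; it reports no verdict.
The state is a dict: "time_s": time; "q": joint angles; "qvel": joint speeds; "joint_efforts": joint torques, N m; "position": TCP position; "tool_rot": TCP orientation; "ft_force": force on the tool from outside, world axes, zero at the start; "wrist_torque": the same for the moment, N m; "grip_width": finger opening in m.
Only numpy, scipy, OpenCV 4.12 (cv2) and the standard library are available. Lean on these libraries where they do the work, as an engineer would, in place of code of your own. Each camera call takes 0.05 s, during which the arm holds its last target. There are 200 camera calls.

### The job

A square cover plate lies blue side up on the low ledge of the turning stand. Pick up the orange-handled spatula from its wooden rest, slide the blade under the plate and flip the plate over the step, so that it lies flat on the raised black bed with its bare metal side up; keep the gripper and arm off the plate. Then lay the spatula back on its rest as it was, and leave the other things on the bench undisturbed.

Things in the scene. Friction and masses are not known exactly. Their poses are not given: they have to be found in the camera images.
- stand: Turning stand, bolted to the bench, x -60 to 60, y -102 to 122 mm, grey base with its top at z=20. Origin at bench level under the step; x runs along the step, away from the robot at yaw 0; y points from the low ledge (y<0) over the step to the raised bed (y>0); z up. A plate tipped up about the foot of the step and pushed past upright falls over onto the bed.
- step_foot (a point): Middle of the foot of the step, stand frame (0, 0, 46 mm). Low ledge = two steel rails along x (x -50 to 50), tops at z=46: one at y -12 to 0, one at y -92 to -72. Between them an open channel (y -72 to -12, z 20 to 46), open at both x ends, lets a blade in under the plate along +x. The step's upright face is at y=0, z 46 to 53.
- bed_mid (a point): Middle of the raised black bed's top, stand frame (0, 57.5, 53 mm). The bed is flat, x -60 to 60, y 0 to 115 mm; a yellow end stop beyond it (y 115 to 122) has its top at z=63.
- plate: Square cover plate 80 x 80 x 6 mm, about 0.1 kg, loose; blue on its +z face, bare aluminium on its -z face. Origin at the centre of the bare face. At the start blue side up, bridging the two rails, one edge 1 to 8 mm from the step face, within 8 mm of mid-stand along the step, square to it within 3 degrees. Once turned over, z points down and the origin is on top.
- spatula: Offset spatula, about 0.2 kg, loose. Origin at the centre of the blade's underside; x points along the blade away from the handle, z up. Steel blade x -45 to 45, y -22.5 to 22.5, z 0 to 3 mm. A 10 mm round shank cranks up at x -42 to -75 to a round orange handle, 24 mm diameter, x -75 to -195, its axis along x at z=36. Balances near x=-95.
- spatula_grip (a point): On the handle's axis, a good place to grip: x=-120, y=0, z=36 mm in the spatula's frame. The round handle can be gripped at any roll, e.g. with the fingers pointing 45 degrees towards the spatula's +y, so that the wrist can then roll the blade by 90 degrees and more.
- rest: Wooden spatula rest, fixed, axes like the lying spatula's. Origin at bench level under the blade. Base x -205 to 55, y -35 to 35, 10 mm high; blade block x -30 to 55, top at z=45; a post at x -188 to -176, 50 mm wide, top at z=69, carries the handle between two pins that spread upward to z=86 (24 mm apart at the foot, 40 at the tip). Free space under the handle, x -170 to -35.
- rest_home (a point): Where point spatula_grip is when the spatula lies on the rest: x=-120, y=0, z=81 mm in the rest's frame (the spatula's origin is then at 0, 0, 45 mm).
- screwdriver: Red-handled screwdriver lying on the bench, bystander. Origin under its middle.
- tape: Roll of yellow tape, 80 mm diameter, 45 mm high, bystander. Origin under its centre.
- spraycan: Blue can, 64 mm diameter, 170 mm tall, bystander. Origin under its centre.
- jar: Small glass jar, 60 mm diameter, 80 mm tall, bystander. Origin under its centre.
- wrench: Steel wrench lying flat, bystander. Origin under its middle.
- screwbin: Grey open bin with screws, 110 x 85 x 50 mm, bystander. Origin under its centre.
- bushing: Brass cylinder, 36 mm diameter, 30 mm tall, bystander. Origin under its centre.
Not all that is in view belongs to the job. Of the things like the spatula, leave any that is red or turquoise; of the rest the larger one is meant.

How it is judged (in metres and radians):
On the way, in this order (a step that is already met when the one before it is completed fails the run):
1. the spatula is lifted off its rest by the gripper (distance of spatula from where it was at the start of the episode above 0.05 m and contact force between the fingers and spatula above 1 N), for 0.1 s.
2. the plate is tipped up on edge by the spatula's blade, the gripper holding the spatula (angle between plate's own z axis and vertical above 0.6 rad and contact force between spatula and plate above 0.05 N and contact force between the fingers and spatula above 1 N).
3. the plate lies bare side up on the raised bed, the spatula still in the gripper (angle between plate's own z axis and vertical above 3.04 rad and z of plate in the frame of stand between 0.055 and 0.063 m and y of plate in the frame of stand between 0.02 and 0.085 m and x of plate in the frame of stand between -0.035 and 0.035 m and contact force between the fingers and spatula above 1 N), for 0.2 s.
At the end, for the whole second after the job is handed in: The plate lies still, bare side up and flat (0.1 rad) on the raised bed, centre 20 to 85 mm past the step and within 35 mm of the stand's middle along it; the spatula lies still on its rest, level within 0.1 rad, in line within 0.12 rad, grip point within 20 mm of where it was (angle between plate's own z axis and vertical above 3.04 rad and z of plate in the frame of stand between 0.055 and 0.063 m and y of plate in the frame of stand between 0.02 and 0.085 m and x of plate in the frame of stand between -0.035 and 0.035 m and linear speed of each of plate, spatula below 0.01 m/s and distance between spatula_grip and rest_home below 0.02 m and angle between the x axis of spatula and the x axis of rest, either way round below 0.12 rad and angle between spatula's own z axis and vertical below 0.1 rad); the robot touches nothing.
It fails at once if the gripper or arm touches the plate (contact force between any of the fingers, the arm and plate above 0.3 N).
It fails at once if a bystander is moved more than 30 mm (distance of any of screwdriver, tape, spraycan, jar, wrench, screwbin, bushing from where it was at the start of the episode above 0.03 m).
It also fails if it takes over 61 s, if anything falls off the work surface, if the arm or the gripper's body presses on something with over 40 N, if the wrist force passes 120 N, or if a joint passes its speed limit or range.

## Working session

There is one attempt and no reset: what is moved stays moved. The work goes in short steps, Python scripts to look and compute and a tool call to move; the robot and the scene stay as the last step left them, time stands still between calls to the robot, and variables do not carry over. Pictures are saved under pics/ and viewed, about 8 in all and at most 12, crops included, and the job is handed in when it is done.

Besides the shell and the picture viewer there is one more tool, called after ">>>" as name([rows], argument=value, ...), one row to a line, values as JSON. step_arm: Moves the arm, as the interface text tells. Scaled input: -1 to 1 covers 0.04 m each way for a shift and 0.08 rad each way for a turn. Its arguments: {"type":"object","properties":{"steps":{"type":"array"},"squeeze":{"type":"number"}},"required":["steps"]}

```bash
mkdir -p pics; ls; cat > h.py <<'E'
import numpy as np,cv2
from rig import env,cams,order
def grab(n):
    im,d=cams.get_image(n); c=cams.camera_info(n); return im,d,c
def pts(d,c):
    v,u=np.mgrid[:d.shape[0],:d.shape[1]]
    P=np.stack([(u-c['cx'])/c['fx']*d,(v-c['cy'])/c['fy']*d,d],-1)
    T=np.array(c['extrinsics']); W=P@T[:3,:3].T+T[:3,3]; W[d==0]=np.nan; return W
E
python3 - <<'E'
from h import *
for n in ['top','side']:
    im,d,c=grab(n); cv2.imwrite(f'pics/{n}0.png',im[:,:,::-1]); np.savez(f'{n}0.npz',im=im,d=d,W=pts(d,c))
    print(n,c)
print(env.observe())
E
```

```text
pics
top {'fx': 383.6161232728334, 'fy': 383.6161232728334, 'cx': 250.45209425209433, 'cy': 194.41895655557477, 'extrinsics': array([[ 2.04790934e-02, -9.86592885e-01,  1.61910732e-01,
         2.60873018e-01],
       [-9.99789857e-01, -2.03580450e-02,  2.40680452e-03,
         4.95513146e-02],
       [ 9.21649755e-04, -1.61925997e-01, -9.86802474e-01,
         1.36502689e+00],
       [ 0.00000000e+00,  0.00000000e+00,  0.00000000e+00,
         1.00000000e+00]])}
side {'fx': 485.37313197248653, 'fy': 485.37313197248653, 'cx': 256.6269675614491, 'cy': 199.17909757952003, 'extrinsics': array([[-0.99948732, -0.00134273,  0.03198883,  0.42135914],
       [-0.02458797,  0.67211762, -0.74003604,  1.1659614 ],
       [-0.02050659, -0.74044318, -0.67180606,  1.11086401],
       [ 0.        ,  0.        ,  0.        ,  1.        ]])}
{'time_s': 0.1, 'q': array([ 5.49322701e+01,  2.18366564e+01,  7.43790630e+01, -1.48630013e-03,
        8.38579942e+01, -1.23349397e+01]), 'qvel': array([-0.02716069, -0.1557003 , -0.18089676,  0.00431598, -0.08874912,
        0.0776374 ]), 'joint_efforts': array([ 4.46583173e-03, -4.49218547e+01, -2.31653523e+01, -9.61907699e-05,
        3.72158727e-03, -1.12633870e-05]), 'position': array([0.21239895, 0.50707441, 0.24978588]), 'tool_rot': array([[ 3.86430915e-01,  9.22318075e-01, -7.18066865e-04],
       [ 9.22317491e-01, -3.86431502e-01, -1.06782108e-03],
       [-1.26235434e-03, -2.49646550e-04, -9.99999172e-01]]), 'ft_force': array([-0.34186482, -0.74318384, -1.40802849]), 'wrist_torque': array([ 0.01075037, -0.00533107, -0.06937141]), 'grip_width': 0.08559300472588882}
```

View pics/top0.png

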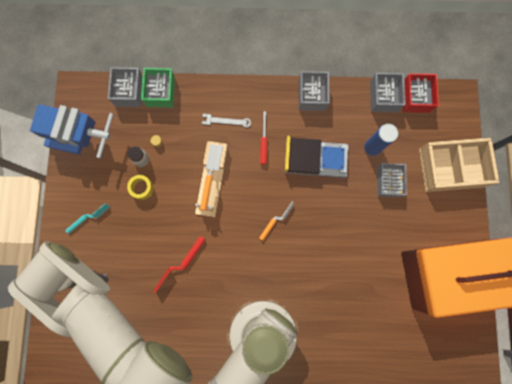

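View pics/side0.png

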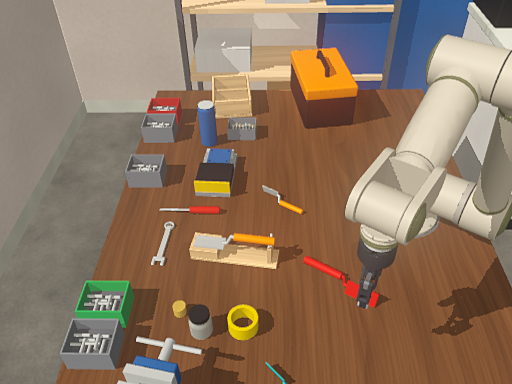

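```bash
python3 - <<'E'
from h import *
o=np.load('top0.npz');im,W=o['im'],o['W'];d=o['d']
c=cams.camera_info('top');T=np.array(c['extrinsics'])
hsv=cv2.cvtColor(im,cv2.COLOR_RGB2HSV)
def ray(uv,z):
    uv=np.atleast_2d(uv).astype(float)
    r=np.c_[(uv[:,0]-c['cx'])/c['fx'],(uv[:,1]-c['cy'])/c['fy'],np.ones(len(uv))]@T[:3,:3].T
    return T[:3,3]+r*((z-T[2,3])/r[:,2])[:,None]
def blob(name,lo,hi,box,z):
    u0,v0,u1,v1=box;m=np.zeros(im.shape[:2],np.uint8)
    m[v0:v1,u0:u1]=cv2.inRange(hsv,lo,hi)[v0:v1,u0:u1]
    n,l,s,_=cv2.connectedComponentsWithStats(m);k=1+np.argmax(s[1:,4]);m=(l==k)
    cn,_=cv2.findContours(m.astype(np.uint8),0,2)
    cp=np.vstack(cn)[:,0,:]; P=ray(cp,z)[:,:2].astype(np.float32)*1000
    r=cv2.minAreaRect(P)
    uv=np.argwhere(m)[:,::-1];C=ray(uv,z)[:,:2].mean(0)*1000
    print(name,s[k,4],'rect c',np.round(r[0],1),'size',np.round(r[1],1),'ang',round(r[2],1),'cent',C.round(1),'zmed',np.nanmedian(W[m][:,2]).round(4))
    print('  corners',cv2.boxPoints(r).round(1).tolist())
    return m
blob('plate',(100,120,60),(125,255,255),(312,135,355,185),.052)
blob('bed',(0,0,0),(179,255,60),(280,130,325,185),.053)
blob('yellow',(22,120,100),(35,255,255),(280,130,300,185),.063)
blob('handle',(8,160,120),(20,255,255),(190,165,225,220),.081)
blob('blade',(0,0,120),(179,60,255),(200,135,232,178),.048)
blob('rest',(8,50,120),(25,150,255),(190,135,232,222),.045)
E
python3 -c "
import cv2
a=cv2.imread('pics/top0.png')
b=cv2.hconcat([cv2.resize(a[130:225,185:265],None,fx=5,fy=5,interpolation=2),cv2.resize(a[120:215,280:350],None,fx=5,fy=5,interpolation=2)]);cv2.imwrite('pics/crop.png',b)"
```

```text
plate 409 rect c [ 614.1 -234.6] size [71.6 73.4] ang 86.6 cent [ 614.1 -234.6] zmed 0.0504
  corners [[575.4000244140625, -268.20001220703125], [648.5999755859375, -272.5], [652.7999877929688, -201.0], [579.5999755859375, -196.6999969482422]]
bed 28 rect c [ 561.5 -141.8] size [73.7  5.1] ang 86.3 cent [ 561. -144.] zmed 0.0438
  corners [[556.5999755859375, -178.39999389648438], [561.5999755859375, -178.8000030517578], [566.4000244140625, -105.19999694824219], [561.2999877929688, -104.9000015258789]]
yellow 123 rect c [624.7 -72.8] size [ 12.8 123.4] ang 86.6 cent [623.6 -72.7] zmed 0.0583
  corners [[562.7000122070312, -75.5999984741211], [685.9000244140625, -82.80000305175781], [686.5999755859375, -70.0999984741211], [563.4000244140625, -62.79999923706055]]
handle 179 rect c [475.7 203.3] size [ 19.9 116.9] ang 80.3 cent [474.4 204. ] zmed 0.0897
  corners [[416.3999938964844, 203.3000030517578], [531.7000122070312, 183.6999969482422], [535.0, 203.3000030517578], [419.70001220703125, 222.89999389648438]]
blade 367 rect c [600.3 185.6] size [ 48.2 110.2] ang 82.7 cent [606.  184.9] zmed 0.0459
  corners [[542.5999755859375, 168.6999969482422], [651.9000244140625, 154.6999969482422], [658.0999755859375, 202.5], [548.7000122070312, 216.60000610351562]]
rest 2786 rect c [535.8 195.7] size [309.5 146.7] ang 1.6 cent [535.3 198.2] zmed 0.0004
  corners [[379.0, 264.5], [383.20001220703125, 117.9000015258789], [692.5999755859375, 126.80000305175781], [688.4000244140625, 273.3999938964844]]
```

View pics/crop.png

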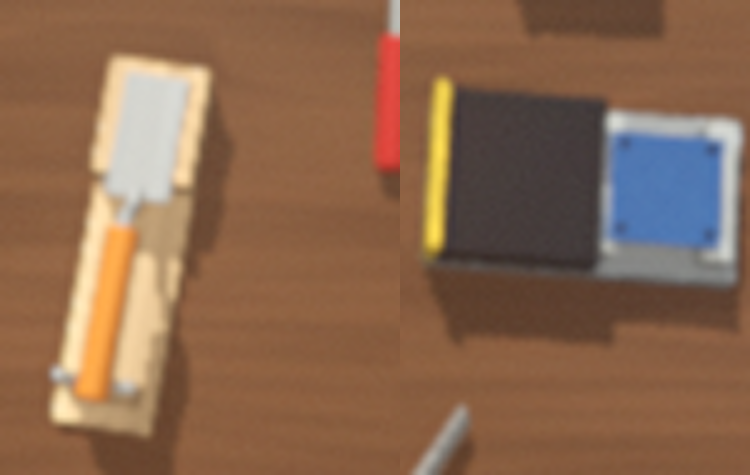

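```bash
cat >> h.py <<'E'
def ray(c,uv,z):
    T=np.array(c['extrinsics']);uv=np.atleast_2d(uv).astype(float)
    r=np.c_[(uv[:,0]-c['cx'])/c['fx'],(uv[:,1]-c['cy'])/c['fy'],np.ones(len(uv))]@T[:3,:3].T
    return T[:3,3]+r*((z-T[2,3])/r[:,2])[:,None]
def plan(p,R,n=None):
    "tool-frame total shift (in units) and turn (units) from current pose"
    from scipy.spatial.transform import Rotation as Ro
    s=env.observe();A=s['tool_rot'];d=A.T@(np.array(p)-s['position'])/.04;w=Ro.from_matrix(A.T@R).as_rotvec()/.08
    print('t',round(s['time_s'],2),'shift',d.round(3),'turn',w.round(3)); return d,w
def frame(yaw,tilt):
    "tool rot: y along yaw dir, fingers tilted 'tilt' deg from down toward left"
    a,t=np.radians([yaw,tilt]);ex=np.array([np.cos(a),np.sin(a),0]);ey=np.array([-np.sin(a),np.cos(a),0]);ez=np.array([0,0,1.])
    z=np.sin(t)*ey-np.cos(t)*ez; return np.c_[np.cross(ex,z),ex,z]
E
python3 - <<'E'
from h import *
s=env.observe();c=cams.camera_info('wrist');T=np.array(c['extrinsics'])
R=s['tool_rot'];print('cam in tool',(R.T@(T[:3,3]-s['position'])).round(3));print((R.T@T[:3,:3]).round(2),c['fx'],c['cx'])
plan([.47,.20,.30],frame(-8,0))
o=np.load('side0.npz');im=o['im'];hsv=cv2.cvtColor(im,cv2.COLOR_RGB2HSV);cs=cams.camera_info('side')
for n,lo,hi,b,z in [('plate',(100,120,60),(125,255,255),(190,140,245,170),.052),('handle',(8,160,120),(20,255,255),(220,225,290,250),.081),('yellow',(22,120,100),(35,255,255),(185,170,245,200),.05)]:
    m=np.zeros(im.shape[:2],np.uint8);m[b[1]:b[3],b[0]:b[2]]=cv2.inRange(hsv,lo,hi)[b[1]:b[3],b[0]:b[2]]
    uv=np.argwhere(m)[:,::-1];P=ray(cs,uv,z)*1000
    r=cv2.minAreaRect(P[:,:2].astype(np.float32));print(n,len(uv),'cent',P.mean(0).round(1),[np.round(q,1) for q in r], 'bbox',uv.min(0),uv.max(0))
E
```

```text
cam in tool [-0.    -0.078 -0.124]
[[ 1.    0.   -0.  ]
 [-0.    0.95  0.3 ]
 [ 0.   -0.3   0.95]] 305.3356494559851 256.2034429829064
t 0.1 shift [-4.593  8.906 -1.252] turn [-0.005  0.015 -3.214]
plate 323 cent [ 621.3 -244.2   52. ] [array([ 623.1, -266.6]), array([ 92. , 157.7]), np.float64(14.7)] bbox [202 140] [230 162]
handle 395 cent [474.7 200.5  81. ] [array([473.4, 185.5]), array([ 70.1, 180.3]), np.float64(83.9)] bbox [223 228] [284 246]
yellow 392 cent [624.9 -66.7  50. ] [array([626. , -66.1]), array([123.3,  56.6]), np.float64(0.0)] bbox [194 181] [229 192]
```

>>> step_arm([
  {"xyz":[0,0,-0.3],"turn":[0,0,-0.8],"gripper":0.3},
  {"xyz":[0,0,-0.3],"turn":[0,0,-0.8],"gripper":0.3},
  {"xyz":[0,0,-0.3],"turn":[0,0,-0.8],"gripper":0.3},
  {"xyz":[0,0,-0.3],"turn":[0,0,-0.8],"gripper":0.3},
  {"xyz":[-0.56,0.62,0],"turn":[0,0,0],"gripper":0.3},
  {"xyz":[-0.56,0.62,0],"turn":[0,0,0],"gripper":0.3},
  {"xyz":[-0.56,0.62,0],"turn":[0,0,0],"gripper":0.3},
  {"xyz":[-0.56,0.62,0],"turn":[0,0,0],"gripper":0.3},
  {"xyz":[-0.56,0.62,0],"turn":[0,0,0],"gripper":0.3},
  {"xyz":[-0.56,0.62,0],"turn":[0,0,0],"gripper":0.3},
  {"xyz":[-0.56,0.62,0],"turn":[0,0,0],"gripper":0.3},
  {"xyz":[-0.56,0.62,0],"turn":[0,0,0],"gripper":0.3},
  {"xyz":[-0.56,0.62,0],"turn":[0,0,0],"gripper":0.3},
  {"xyz":[-0.56,0.62,0],"turn":[0,0,0],"gripper":0.3},
  {"xyz":[-0.56,0.62,0],"turn":[0,0,0],"gripper":0.3},
  {"xyz":[-0.56,0.62,0],"turn":[0,0,0],"gripper":0.3},
  {"xyz":[0,0,0],"turn":[0,0,0],"gripper":0.3},
  {"xyz":[0,0,0],"turn":[0,0,0],"gripper":0.3},
])

```text
time_s: 1.6
position: [0.4701, 0.1983, 0.2977]
tool_rot: [[0.143, 0.99, -0.001], [0.99, -0.143, -0.0], [-0.0, -0.001, -1.0]]
ft_force: [-0.2, -0.4, -0.5]
grip_width: 0.0555
```

```bash
python3 - <<'E'
from h import *
print(env.observe()['position'],env.observe()['q'])
im,d,c=grab('wrist');cv2.imwrite('pics/w1.png',im[:,:,::-1]);W=pts(d,c);np.savez('w1.npz',im=im,d=d,W=W)
hsv=cv2.cvtColor(im,cv2.COLOR_RGB2HSV)
for n,lo,hi,z in [('handle',(8,170,120),(20,255,255),.081),('blade',(0,0,110),(179,40,255),.048)]:
    m=cv2.inRange(hsv,lo,hi)
    if n=='blade': m[~((W[:,:,2]>.04)&(W[:,:,2]<.053))]=0
    k,l,s,_=cv2.connectedComponentsWithStats(m);j=1+np.argmax(s[1:,4]);uv=np.argwhere(l==j)[:,::-1]
    P=ray(c,uv,z)*1000;r=cv2.minAreaRect(P[:,:2].astype(np.float32))
    print(n,len(uv),P.mean(0).round(1),[np.round(q,1) for q in r],'z',np.nanpercentile(W[l==j][:,2],[5,50,95]).round(4))
    print(cv2.boxPoints(r).round(1).tolist())
E
```

```text
[0.47006909 0.19826064 0.29772203] [ 9.55073545e+00  1.60108655e+01  7.51595063e+01  4.39144920e-03
  8.89056994e+01 -7.22274070e+01]
handle 1252 [469.9 203.2  81. ] [array([475.7, 204.3]), array([ 24. , 123.5]), np.float64(81.6)] z [0.0845 0.0898 0.0931]
[[412.8999938964844, 201.5], [535.0, 183.5], [538.5, 207.1999969482422], [416.3999938964844, 225.1999969482422]]
blade 1840 [607.2 185.8  48. ] [array([607.7, 186.2]), array([44.4, 89.2]), np.float64(81.3)] z [0.0471 0.0483 0.0496]
[[560.2000122070312, 171.0], [648.4000244140625, 157.5], [655.2000122070312, 201.3000030517578], [567.0, 214.89999389648438]]
```

View pics/w1.png

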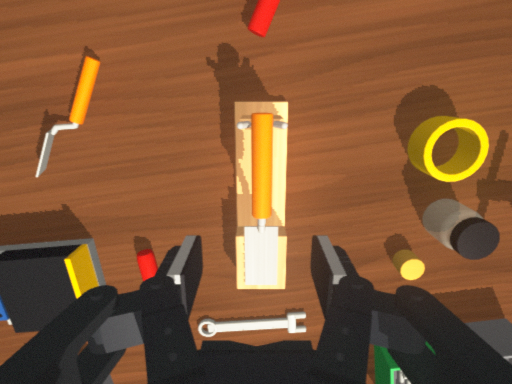

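>>> step_arm([
  {"xyz":[0,0,0],"turn":[0,0.9,0],"gripper":0.3},
  {"xyz":[0,0,0],"turn":[0,0.9,0],"gripper":0.3},
  {"xyz":[0,0,0],"turn":[0,0.9,0],"gripper":0.3},
  {"xyz":[0,0,0],"turn":[0,0.9,0],"gripper":0.3},
  {"xyz":[0,0,0],"turn":[0,0.9,0],"gripper":0.3},
  {"xyz":[0,0,0],"turn":[0,0.9,0],"gripper":0.3},
  {"xyz":[0,0,0],"turn":[0,0.9,0],"gripper":0.3},
  {"xyz":[0,0,0],"turn":[0,0.9,0],"gripper":0.3},
  {"xyz":[0,0,0],"turn":[0,0.9,0],"gripper":0.3},
  {"xyz":[0,0,0],"turn":[0,0.9,0],"gripper":0.3},
  {"xyz":[0,0,0],"turn":[0,0.8,0],"gripper":0.3},
  {"xyz":[-0.74,0.1,0.4],"turn":[0,0,0],"gripper":0.3},
  {"xyz":[-0.74,0.1,0.4],"turn":[0,0,0],"gripper":0.3},
  {"xyz":[-0.74,0.1,0.4],"turn":[0,0,0],"gripper":0.3},
  {"xyz":[-0.74,0.1,0.4],"turn":[0,0,0],"gripper":0.3},
  {"xyz":[-0.74,0.1,0.4],"turn":[0,0,0],"gripper":0.3},
  {"xyz":[0,0,0],"turn":[0,0,0],"gripper":0.3},
  {"xyz":[0,0,0],"turn":[0,0,0],"gripper":0.3},
])

```text
time_s: 3.15
position: [0.482, 0.1497, 0.1372]
tool_rot: [[0.101, 0.99, 0.097], [0.7, -0.14, 0.7], [0.707, -0.003, -0.707]]
ft_force: [-0.0, -1.0, 0.1]
grip_width: 0.0553
```

```bash
python3 - <<'E'
from h import *
print(env.observe()['q'].round(1),env.observe()['position'])
plan([.4893,.203,.081],frame(-8.4,45))
E
```

```text
[ -17.    26.7  103.3   48.6   68.4 -125.2] [0.4820023  0.14968966 0.13720749]
t 3.15 shift [-4.200e-02 -1.000e-03  1.945e+00] turn [-0.085  0.005  0.029]
```

```bash
cat > kin.py <<'E'
import numpy as np
from scipy.optimize import least_squares
from scipy.spatial.transform import Rotation as Ro
D=[([54.93227,21.83666,74.37906,-.0015,83.858,-12.335],[.21239895,.50707441,.24978588]),
([9.5507,16.01087,75.15951,.0044,88.9057,-72.2274],[.47006909,.19826064,.29772203])]
def fk(q,k):
    a=np.radians(q);d1,a1,L2,L3,a3,d6=k
    B=Ro.from_euler('z',a[0])*Ro.from_euler('y',a[1]);C=B*Ro.from_euler('y',a[2]);E=C*Ro.from_euler('ZYZ',a[3:])
    return np.array([0,0,d1])+Ro.from_euler('z',a[0]).apply([a1,0,0])+B.apply([0,0,L2])+C.apply([a3,0,L3])+E.apply([0,0,d6]),E.as_matrix()
LIM=np.array([[-178,178],[-50,133],[12.7,142],[-81,261],[10,163],[-165,165]]).T
def ik(p,R,k,off,q0):
    f=lambda q:np.r_[(fk(q,k)[0]-p)*10,Ro.from_matrix((fk(q,k)[1]@off).T@R).as_rotvec()]
    return least_squares(f,q0,x_scale=50.)
E
python3 - <<'E'
from h import *;from kin import *
s=env.observe();D.append((s['q'],s['position']))
f=lambda k:np.concatenate([[*(fk(q,k)[0]-p)] for q,p in D]+[0.003*(k-np.array([.3,0,.45,.45,0,.25]))])
r=least_squares(f,[.3,0,.45,.45,0,.25]);k=r.x;print('k',k.round(4),'res',(f(k)[:9]*1000).round(1))
off=fk(s['q'],k)[1].T@s['tool_rot'];print('off',off.round(3))
np.savez('kin.npz',k=k,off=off)
yaw=-3.4;ex=np.array([np.cos(np.radians(yaw)),np.sin(np.radians(yaw)),0]);ey=np.array([-ex[1],ex[0],0]);ez=np.array([0,0,1.])
O=np.array([.6167,-.190,0])
flip=np.diag([-1,-1,1.])
for t0 in (45,30):
  for nm,F in(('std',np.eye(3)),('flip',flip)):
    q=s['q'].copy(); 
    if nm=='flip': q[5]+=180
    for ph in ('ins','roll'):
      for v in ([-110,-60,0] if ph=='ins' else [20,40,60,80,95,110]):
        th=0 if ph=='ins' else v; x=v if ph=='ins' else 0
        a=np.radians(th);g=np.array([-.042,.033]);g=np.array([g[0]*np.cos(a)+g[1]*np.sin(a),-g[0]*np.sin(a)+g[1]*np.cos(a)])
        p=O+ex*(x/1000-.12)+ey*(g[0]-.004)+ez*(.046+g[1])
        r=ik(p,frame(yaw,t0-th)@F,k,off,q);q=r.x
        print(t0,nm,ph,v,q.round(0),'err',round(r.cost,6),'OUT' if ((q<LIM[0])|(q>LIM[1])).any() else '')
E
```

```text
k [ 0.3022 -0.0411  0.4586  0.4129  0.0285  0.4068] res [ 9.570e+01 -6.810e+01 -1.700e+00  2.010e+01 -1.158e+02  1.500e+00
  1.000e-01 -1.000e-01  2.000e-01]
off [[-1. -0. -0.]
 [ 0. -1.  0.]
 [-0.  0.  1.]]
45 std ins -110 [ -54.   47.   75.   27.   95. -148.] err 0.0 
45 std ins -60 [ -51.   51.   68.   29.   96. -144.] err 0.0 
45 std ins 0 [ -47.   56.   58.   31.   99. -138.] err 0.0 
45 std roll 20 [ -39.   40.   74.   20.   82. -131.] err 0.0 
45 std roll 40 [ -25.   29.   85.    5.   67. -114.] err 0.0 
45 std roll 60 [ -8.  26.  93. -17.  61. -87.] err 0.0 
45 std roll 80 [  8.  32.  94. -38.  67. -59.] err 0.0 
45 std roll 95 [ 17.  41.  92. -48.  76. -45.] err 0.0 
45 std roll 110 [ 23.  53.  87. -54.  87. -35.] err 0.0 
45 flip ins -110 [-54.  47.  75.  27.  95.  32.] err 0.0 
45 flip ins -60 [-51.  51.  68.  29.  96.  36.] err 0.0 
45 flip ins 0 [-47.  56.  58.  31.  99.  42.] err 0.0 
45 flip roll 20 [-39.  40.  74.  20.  82.  49.] err 0.0 
45 flip roll 40 [-25.  29.  85.   5.  67.  66.] err 0.0 
45 flip roll 60 [ -8.  26.  93. -17.  61.  93.] err 0.0 
45 flip roll 80 [
[... 494 characters left out ...]
 64. -67.] err 0.0 
30 std roll 80 [ 16.  40.  93. -48.  76. -46.] err 0.0 
30 std roll 95 [ 23.  51.  88. -55.  87. -36.] err 0.0 
30 std roll 110 [ 26.  64.  81. -60.  98. -30.] err 0.0 
30 flip ins -110 [-49.  36.  86.  21.  81.  37.] err 0.0 
30 flip ins -60 [-45.  40.  79.  22.  83.  41.] err 0.0 
30 flip ins 0 [-42.  45.  69.  23.  86.  46.] err 0.0 
30 flip roll 20 [-30.  32.  82.   9.  70.  60.] err 0.0 
30 flip roll 40 [-14.  26.  91. -11.  61.  84.] err 0.0 
30 flip roll 60 [  3.  29.  95. -34.  64. 113.] err 0.0 
30 flip roll 80 [ 16.  40.  93. -48.  76. 134.] err 0.0 
30 flip roll 95 [ 23.  51.  88. -55.  87. 144.] err 0.0 
30 flip roll 110 [ 26.  64.  81. -60.  98. 150.] err 0.0
```

```bash
sed -i "s/d1,a1,L2,L3,a3,d6=k/d1,a1,L2,L3,a3,d6,e=k/; s/C.apply(\[a3,0,L3\])/C.apply([a3,e,L3])/" kin.py
python3 - <<'E'
from h import *;from kin import *
s=env.observe();D.append((s['q'],s['position']))
k0=np.array([.3,0,.45,.45,0,.25,.118])
f=lambda k:np.concatenate([[*(fk(q,k)[0]-p)] for q,p in D]+[0.003*(k-k0)])
r=least_squares(f,k0);k=r.x;print('k',k.round(4),'res',(f(k)[:9]*1000).round(1))
off=fk(s['q'],k)[1].T@s['tool_rot'];np.savez('kin.npz',k=k,off=off)
yaw=-3.4;ex=np.array([np.cos(np.radians(yaw)),np.sin(np.radians(yaw)),0]);ey=np.array([-ex[1],ex[0],0]);ez=np.array([0,0,1.])
O=np.array([.6167,-.190,0])
for t0 in (45,35):
    q=s['q'].copy() 
    for ph in ('ins','roll'):
      for v in ([-110,-60,0] if ph=='ins' else [20,40,60,80,95,110]):
        th=0 if ph=='ins' else v; x=v if ph=='ins' else 0
        a=np.radians(th);g=np.array([-.042,.033]);g=np.array([g[0]*np.cos(a)+g[1]*np.sin(a),-g[0]*np.sin(a)+g[1]*np.cos(a)])
        p=O+ex*(x/1000-.12)+ey*(g[0]-.004)+ez*(.046+g[1])
        r=ik(p,frame(yaw,t0-th),k,off,q);q=r.x
        print(t0,ph,v,q.round(0),'err',round(r.cost,6),'OUT' if ((q<LIM[0])|(q>LIM[1])).any() else '')
E
```

```text
k [1.306e-01 2.000e-04 5.365e-01 3.508e-01 1.029e-01 2.385e-01 1.175e-01] res [-0. -0.  0.  0.  0. -0.  0.  0. -0.]
45 ins -110 [ -59.   38.   93.   24.   89. -154.] err 0.0 
45 ins -60 [ -55.   40.   86.   26.   91. -150.] err 0.0 
45 ins 0 [ -50.   44.   78.   29.   94. -144.] err 0.0 
45 roll 20 [ -44.   36.   83.   19.   79. -138.] err 0.0 
45 roll 40 [ -36.   30.   89.    5.   64. -125.] err 0.0 
45 roll 60 [ -26.   29.   93.  -17.   53. -103.] err 0.0 
45 roll 80 [-16.  32.  97. -45.  52. -74.] err 0.0 
45 roll 95 [-10.  37.  98. -63.  59. -55.] err 0.0 
45 roll 110 [ -5.  44.  99. -75.  69. -40.] err 0.0 
35 ins -110 [ -57.   34.   95.   20.   81. -152.] err 0.0 
35 ins -60 [ -52.   37.   89.   22.   83. -147.] err 0.0 
35 ins 0 [ -48.   40.   80.   24.   86. -142.] err 0.0 
35 roll 20 [ -41.   33.   86.   12.   71. -133.] err 0.0 
35 roll 40 [ -32.   29.   91.   -5.   58. -116.] err 0.0 
35 roll 60 [-22.  29.  95. -31.  51. -90.] err 0.0 
35 roll 80 [-13.  34.  98. -57.  56. -62.] err 0.0 
35 roll 95 [ -7.  41.  99. -72.  66. -46.] err 0.0 
35 roll 110 [ -3.  49.  98. -82.  78. -34.] err 0.0 OUT
```

>>> step_arm([
  {"xyz":[-0.02,0,0.4],"turn":[-0.085,0,0.03],"gripper":0.3},
  {"xyz":[-0.02,0,0.5],"turn":[0,0,0],"gripper":0.3},
  {"xyz":[0,0,0.5],"turn":[0,0,0],"gripper":0.3},
  {"xyz":[0,0,0.35],"turn":[0,0,0],"gripper":0.3},
  {"xyz":[0,0,0.2],"turn":[0,0,0],"gripper":0.3},
  {"xyz":[0,0,0],"turn":[0,0,0],"gripper":0.1},
  {"xyz":[0,0,0],"turn":[0,0,0],"gripper":-0.1},
  {"xyz":[0,0,0],"turn":[0,0,0],"gripper":-0.3},
  {"xyz":[0,0,0],"turn":[0,0,0],"gripper":-0.5},
  {"xyz":[0,0,0],"turn":[0,0,0],"gripper":-1},
  {"xyz":[0,0,0],"turn":[0,0,0],"gripper":-1},
  {"xyz":[0,0,0],"turn":[0,0,0],"gripper":-1},
  {"xyz":[0,0,0],"turn":[0,0,0],"gripper":-1},
  {"xyz":[0,0,0],"turn":[0,0,0],"gripper":-1},
], squeeze=90)

```text
time_s: 4.32
position: [0.4909, 0.2017, 0.0818]
tool_rot: [[0.101, 0.989, 0.107], [0.7, -0.147, 0.699], [0.707, 0.004, -0.707]]
ft_force: [-1.8, -2.0, 7.8]
grip_width: 0.0217
```

```bash
python3 - <<'E'
from h import *
s=env.observe();print(s['ft_force'],s['grip_width'])
plan([.4893,.203,.081],frame(-8.4,45))
E
```

```text
[-1.77170615 -1.99699036  7.75057205] 0.02166941290347465
t 4.32 shift [ 0.005 -0.044  0.034] turn [0.051 0.005 0.027]
```

>>> step_arm([
  {"xyz":[0.1,0,-0.1],"turn":[0,0,0],"gripper":-1},
  {"xyz":[0.3,0,-0.3],"turn":[0,0,0],"gripper":-1},
  {"xyz":[0.5,0,-0.5],"turn":[0,0,0],"gripper":-1},
  {"xyz":[0.5,0,-0.5],"turn":[0,0,0],"gripper":-1},
  {"xyz":[0.5,0,-0.5],"turn":[0,0,0],"gripper":-1},
  {"xyz":[0.5,0,-0.5],"turn":[0,0,0],"gripper":-1},
  {"xyz":[0.3,0,-0.3],"turn":[0,0,0],"gripper":-1},
  {"xyz":[0,0,0],"turn":[0,0,0],"gripper":-1},
  {"xyz":[0,0,0],"turn":[0,0,0],"gripper":-1},
])

```text
time_s: 5.07
position: [0.4898, 0.2021, 0.2338]
tool_rot: [[0.101, 0.989, 0.107], [0.701, -0.147, 0.697], [0.706, 0.004, -0.709]]
ft_force: [-0.8, 0.5, -2.7]
grip_width: 0.0219
```

```bash
python3 - <<'E'
from h import *
o=np.load('top0.npz');im=o['im'];c=cams.camera_info('top');W0=o['W']
def stand(im,c,box,nm):
    m=np.zeros(im.shape[:2],np.uint8);u0,v0,u1,v1=box
    hsv=cv2.cvtColor(im,cv2.COLOR_RGB2HSV)
    m[v0:v1,u0:u1]=((hsv[...,2]<85)&(hsv[...,1]<110))[v0:v1,u0:u1]
    k,l,s,_=cv2.connectedComponentsWithStats(m);j=1+np.argmax(s[1:,4]);m=l==j
    P=ray(c,np.argwhere(m)[:,::-1],.053)*1000;r=cv2.minAreaRect(P[:,:2].astype(np.float32))
    print(nm,len(P),[np.round(q,1) for q in r],cv2.boxPoints(r).round(1).tolist())
stand(im,c,(283,130,325,185),'black top')
# profile lines across y through the stand in the top image
for xw in (.60,.66):
    ys=np.arange(-.31,-.06,.004)
    T=np.array(c['extrinsics']);Pc=(np.c_[np.full(len(ys),xw),ys,np.full(len(ys),.053)]-T[:3,3])@T[:3,:3]
    u=Pc[:,0]/Pc[:,2]*c['fx']+c['cx'];v=Pc[:,1]/Pc[:,2]*c['fy']+c['cy']
    rgb=np.stack([cv2.remap(im[...,i],u[None].astype(np.float32),v[None].astype(np.float32),1)[0] for i in range(3)],1)
    print(xw,[(int(round(y*1000)),*map(int,q)) for y,q in zip(ys,rgb)])
ims,d,cs=grab('side');cv2.imwrite('pics/s1.png',cv2.resize(ims[130:330,150:400,::-1],None,fx=3,fy=3));np.savez('s1.npz',im=ims,d=d,W=pts(d,cs))
imt,d,ct=grab('top');np.savez('t1.npz',im=imt,d=d,W=pts(d,ct))
cv2.imwrite('pics/t1.png',cv2.resize(imt[100:240,150:360,::-1],None,fx=3.5,fy=3.5))
s=env.observe();print(s['position'],s['tool_rot'],s['ft_force'],s['wrist_torque'])
E
```

```text
black top 1027 [array([ 616.9, -134.4]), array([108.2, 125.8]), np.float64(86.6)] [[551.0, -184.6999969482422], [676.5, -192.1999969482422], [682.9000244140625, -84.0999984741211], [557.4000244140625, -76.69999694824219]]
0.6 [(-310, 135, 93, 67), (-306, 135, 93, 67), (-302, 135, 93, 66), (-298, 135, 93, 67), (-294, 133, 91, 66), (-290, 118, 83, 62), (-286, 117, 99, 89), (-282, 158, 156, 152), (-278, 187, 189, 189), (-274, 157, 166, 184), (-270, 96, 127, 178), (-266, 78, 120, 180), (-262, 79, 122, 180), (-258, 80, 122, 180), (-254, 80, 122, 179), (-250, 80, 121, 179), (-246, 79, 121, 178), (-242, 79, 120, 178), (-238, 80, 120, 178), (-234, 79, 120, 178), (-230, 79, 119, 177), (-226, 80, 121, 178), (-222, 80, 121, 179), (-218, 79, 120, 178), (-214, 81, 119, 178), (-210, 80, 120, 178), (-206, 80, 120, 178), (-202, 80, 120, 179), (-198, 103, 132, 181), (-194, 140, 152, 175), (-190, 128, 132, 137), (-186, 83, 79, 79), (-182, 65, 58, 58), (-178, 68, 60, 59), (-174, 69, 61, 61), (-170, 68, 61, 59), (-166, 67, 60, 59), (-162, 69, 61, 60), (-158, 69, 60, 58), (-154, 69, 61, 59), (-150, 69, 5
[... 1359 characters left out ...]
, 70, 62, 60), (-142, 70, 61, 60), (-138, 70, 61, 60), (-134, 70, 61, 59), (-130, 71, 60, 59), (-126, 73, 62, 60), (-122, 72, 62, 61), (-118, 73, 62, 61), (-114, 72, 61, 60), (-110, 73, 61, 60), (-106, 74, 62, 61), (-102, 73, 62, 59), (-98, 73, 62, 61), (-94, 74, 63, 61), (-90, 71, 60, 60), (-86, 80, 66, 57), (-82, 148, 121, 58), (-78, 223, 190, 73), (-74, 238, 207, 82), (-70, 201, 171, 78), (-66, 151, 116, 71), (-62, 136, 93, 64)]
[0.48950681 0.20220851 0.23238742] [[ 1.03598070e-01  9.89141653e-01  1.04241213e-01]
 [ 7.00821241e-01 -1.46963409e-01  6.98033914e-01]
 [ 7.05774063e-01  7.39490052e-04 -7.08436606e-01]] [-0.30534536  0.65075035 -2.13723155] [-0.55113761  0.1728046   0.01256385]
```

View pics/s1.png

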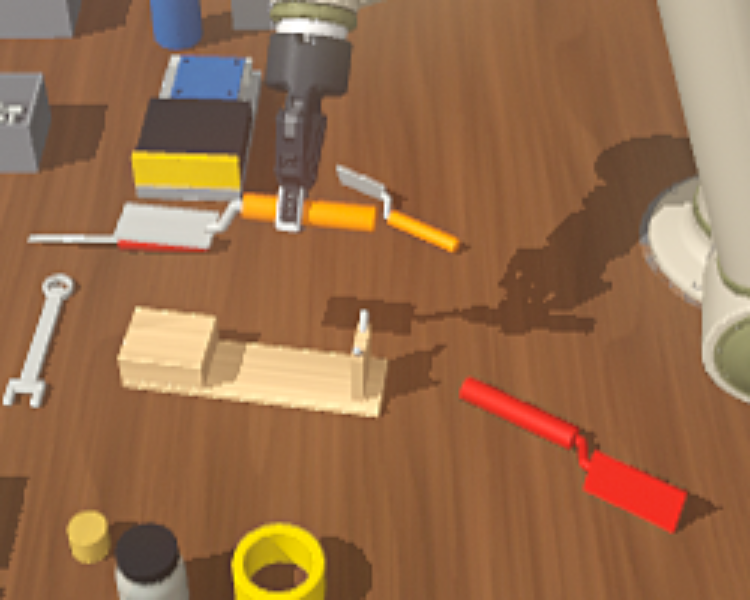

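```bash
cat >> h.py <<'E'
YAW=-3.4;O=np.array([.6185,-.193,0]);_a=np.radians(YAW)
EX=np.array([np.cos(_a),np.sin(_a),0]);EY=np.array([-np.sin(_a),np.cos(_a),0]);EZ=np.array([0,0,1.])
def S(x,y,z): return O+EX*x/1000+EY*y/1000+EZ*z/1000
E
python3 - <<'E'
from h import *
for n in ('s1','t1'):
    o=np.load(n+'.npz');W=o['W'];im=o['im'];hsv=cv2.cvtColor(im,cv2.COLOR_RGB2HSV)
    m=(W[...,2]>.18)&(W[...,2]<.23)&(abs(W[...,1]-.186)<.05)&(W[...,0]>.567)&(W[...,0]<.67)
    P=W[m];
    if len(P)<20: print(n,len(P));continue
    A=np.c_[P[:,:2]-P[:,:2].mean(0),np.ones(len(P))];q=np.linalg.lstsq(A,P[:,2],rcond=None)[0]
    r=cv2.minAreaRect((P[:,:2]*1000).astype(np.float32))
    print(n,len(P),P.mean(0).round(4),'slopes',q.round(3),[np.round(x,1) for x in r])
d,w=plan(S(-236,-43,71.5),frame(YAW,45)); d,w=plan(S(-236,-43,220),frame(YAW,45))
R=frame(YAW,45);p0=env.observe()['position'];print('in target frame',(R.T@(S(-236,-43,220)-p0)/.04).round(3),'down',(R.T@np.array([0,0,-.1485])/.04).round(3),'ins',(R.T@EX*.115/.04).round(3))
E
```

```text
s1 365 [0.6096 0.1861 0.1986] slopes [-0.005 -0.01   0.199] [array([609. , 185.2]), array([50.2, 88.4]), np.float64(80.0)]
t1 377 [0.6098 0.1855 0.1968] slopes [-0.007 -0.017  0.197] [array([609. , 185.7]), array([45. , 88.7]), np.float64(81.3)]
t 5.17 shift [-10.553  -1.144  -4.837] turn [ 0.785  0.024 -0.773]
t 5.17 shift [-7.932 -1.141 -7.467] turn [ 0.785  0.024 -0.773]
in target frame [-7.818 -2.095 -7.38 ] down [-2.625  0.     2.625] ins [0.    2.875 0.   ]
```

>>> step_arm([
  {"xyz":[0,0,0],"turn":[0.26,0.01,-0.26],"gripper":-1},
  {"xyz":[-0.2,0,-0.2],"turn":[0.26,0.01,-0.26],"gripper":-1},
  {"xyz":[-0.4,-0.1,-0.4],"turn":[0.26,0,-0.26],"gripper":-1},
  {"xyz":[-0.56,-0.15,-0.53],"turn":[0,0,0],"gripper":-1},
  {"xyz":[-0.56,-0.15,-0.53],"turn":[0,0,0],"gripper":-1},
  {"xyz":[-0.56,-0.15,-0.53],"turn":[0,0,0],"gripper":-1},
  {"xyz":[-0.56,-0.15,-0.53],"turn":[0,0,0],"gripper":-1},
  {"xyz":[-0.56,-0.15,-0.53],"turn":[0,0,0],"gripper":-1},
  {"xyz":[-0.56,-0.15,-0.53],"turn":[0,0,0],"gripper":-1},
  {"xyz":[-0.56,-0.15,-0.53],"turn":[0,0,0],"gripper":-1},
  {"xyz":[-0.56,-0.15,-0.53],"turn":[0,0,0],"gripper":-1},
  {"xyz":[-0.56,-0.15,-0.53],"turn":[0,0,0],"gripper":-1},
  {"xyz":[-0.56,-0.15,-0.53],"turn":[0,0,0],"gripper":-1},
  {"xyz":[-0.56,-0.15,-0.53],"turn":[0,0,0],"gripper":-1},
  {"xyz":[-0.56,-0.15,-0.53],"turn":[0,0,0],"gripper":-1},
  {"xyz":[-0.4,-0.1,-0.4],"turn":[0,0,0],"gripper":-1},
  {"xyz":[-0.1,0,-0.1],"turn":[0,0,0],"gripper":-1},
  {"xyz":[0,0,0],"turn":[0,0,0],"gripper":-1},
  {"xyz":[0,0,0],"turn":[0,0,0],"gripper":-1},
])

```text
time_s: 6.75
position: [0.3835, -0.2236, 0.2226]
tool_rot: [[0.04, 0.998, 0.043], [0.705, -0.059, 0.707], [0.708, 0.002, -0.706]]
ft_force: [-0.4, 1.1, -2.6]
grip_width: 0.0214
```

```bash
python3 - <<'E'
from h import *
print(env.observe()['q'].round(1));plan(S(-236,-43,220),frame(YAW,45));plan(S(-236,-43,71.5),frame(YAW,45))
im,d,c=grab('top');W=pts(d,c)
P=W.reshape(-1,3);P=P[np.isfinite(P[:,0])];L=(P-O)@np.c_[EX,EY,EZ]*1000
m=(L[:,0]>-160)&(L[:,0]<-66)&(abs(L[:,1]+43)<40)&(L[:,2]>150)&(L[:,2]<230);Q=L[m]
A=np.c_[Q[:,:2]-Q[:,:2].mean(0),np.ones(len(Q))];print(len(Q),np.linalg.lstsq(A,Q[:,2],rcond=None)[0].round(3),[np.round(x,1) for x in cv2.minAreaRect(Q[:,:2].astype(np.float32))])
cv2.imwrite('pics/t2.png',cv2.resize(im[100:250,230:430,::-1],None,fx=3.5,fy=3.5))
E
```

```text
[ -59.    26.2   84.6   24.8  107.1 -146.5]
t 6.75 shift [-0.019 -0.08   0.073] turn [ 0.014 -0.023  0.027]
t 6.75 shift [-2.649 -0.089  2.693] turn [ 0.014 -0.023  0.027]
412 [-1.00000e-02 -1.40000e-02  1.86818e+02] [array([-114.1,  -43. ]), array([90.4, 46.2]), np.float64(0.8)]
```

View pics/t2.png

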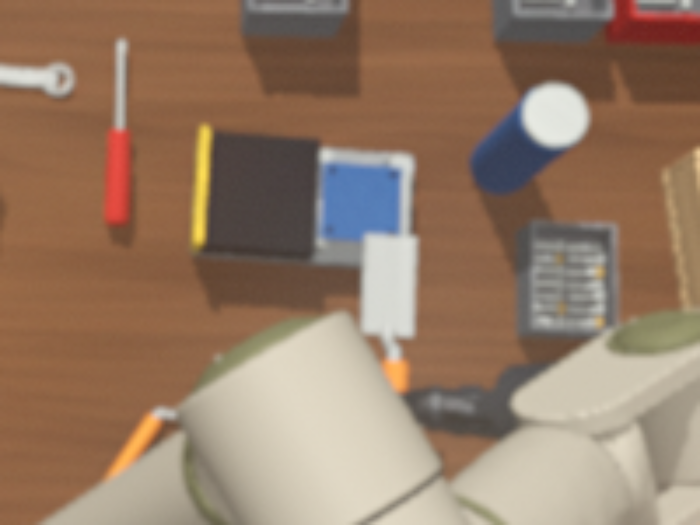

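>>> step_arm([
  {"xyz":[-0.3,-0.02,0.3],"turn":[0.014,-0.02,0.027],"gripper":-1},
  {"xyz":[-0.5,-0.02,0.5],"turn":[0,0,0],"gripper":-1},
  {"xyz":[-0.5,-0.02,0.5],"turn":[0,0,0],"gripper":-1},
  {"xyz":[-0.5,-0.02,0.52],"turn":[0,0,0],"gripper":-1},
  {"xyz":[-0.5,0,0.52],"turn":[0,0,0],"gripper":-1},
  {"xyz":[-0.32,0,0.33],"turn":[0,0,0],"gripper":-1},
  {"xyz":[0,0,0],"turn":[0,0,0],"gripper":-1},
  {"xyz":[0,0.2,0],"turn":[0,0,0],"gripper":-1},
  {"xyz":[0,0.3,0],"turn":[0,0,0],"gripper":-1},
  {"xyz":[0,0.3,0],"turn":[0,0,0],"gripper":-1},
  {"xyz":[0,0.3,0],"turn":[0,0,0],"gripper":-1},
  {"xyz":[0,0.3,0],"turn":[0,0,0],"gripper":-1},
  {"xyz":[0,0.3,0],"turn":[0,0,0],"gripper":-1},
  {"xyz":[0,0.3,0],"turn":[0,0,0],"gripper":-1},
  {"xyz":[0,0.3,0],"turn":[0,0,0],"gripper":-1},
  {"xyz":[0,0.3,0],"turn":[0,0,0],"gripper":-1},
  {"xyz":[0,0.2,0],"turn":[0,0,0],"gripper":-1},
  {"xyz":[0,0,0],"turn":[0,0,0],"gripper":-1},
  {"xyz":[0,0,0],"turn":[0,0,0],"gripper":-1},
])

```text
time_s: 8.38
position: [0.4925, -0.2291, 0.0744]
tool_rot: [[0.04, 0.998, 0.042], [0.708, -0.059, 0.704], [0.705, 0.002, -0.709]]
ft_force: [1.2, 0.2, -1.2]
grip_width: 0.0217
```

```bash
python3 - <<'E'
from h import *
s=env.observe();print(s['q'].round(1),'stand',((s['position']-O)@np.c_[EX,EY,EZ]*1000).round(1),s['ft_force'],s['wrist_torque']);plan(S(-121,-43,73),frame(YAW,45))
im,d,c=grab('side');cv2.imwrite('pics/s2.png',cv2.resize(im[110:260,150:350,::-1],None,fx=4,fy=4))
R=s['tool_rot'];piv=S(0,-3.5,46)
p=s['position'];
# desired: first raise so blade top reaches 46, then rotate about pivot
from scipy.spatial.transform import Rotation as Ro
p1=p+EZ*.008; g=p1-piv; g=g-EX*(g@EX); print('g',g@EY,g@EZ)
for dth in (.04,.05,.06):
    Q=Ro.from_rotvec(-EX*dth); dd=Q.apply(g)-g
    print(dth,'shift',(R.T@dd/.04).round(4),'turn',(R.T@(-EX*dth)/.08).round(4))
E
```

```text
[ -50.3   43.8   78.4   28.9   93.3 -144.7] stand [-123.7  -43.5   74.4] [ 1.22133078  0.20751775 -1.18263543] [-0.57226695  0.06929608  0.0687382 ]
t 8.38 shift [-0.015  0.067  0.034] turn [0.007 0.03  0.02 ]
g -0.04003123388947377 0.03636202627418701
0.04 shift [ 0.0541  0.0001 -0.0016] turn [ 8.e-04 -5.e-01 -3.e-04]
0.05 shift [ 0.0676  0.0001 -0.0017] turn [ 1.00e-03 -6.25e-01 -3.00e-04]
0.06 shift [ 0.0811  0.0001 -0.0017] turn [ 1.2e-03 -7.5e-01 -4.0e-04]
```

View pics/s2.png

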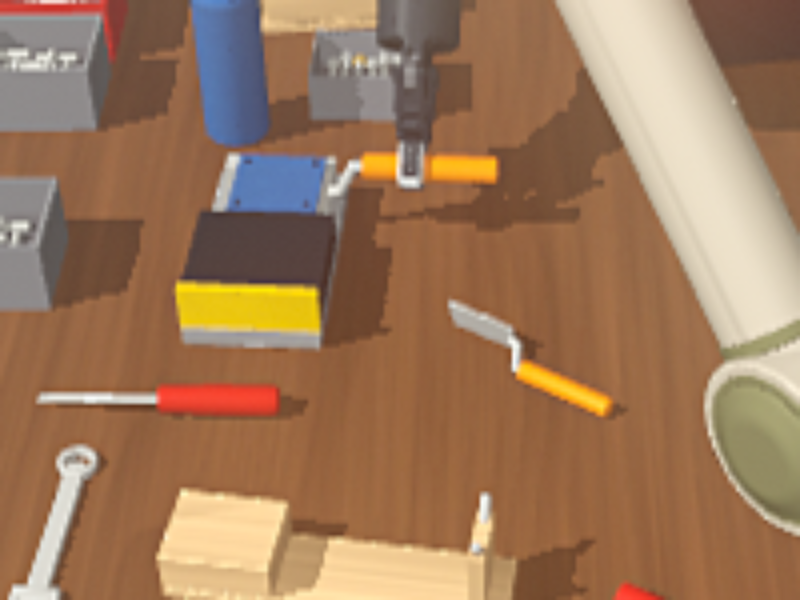

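>>> step_arm([
  {"xyz":[0.06,0,-0.06],"turn":[0,0,0],"gripper":-1},
  {"xyz":[0.06,0,-0.06],"turn":[0,0,0],"gripper":-1},
  {"xyz":[0.04,0,-0.001],"turn":[0,-0.4,0],"gripper":-1},
  {"xyz":[0.068,0,-0.002],"turn":[0,-0.625,0],"gripper":-1},
  {"xyz":[0.068,0,-0.002],"turn":[0,-0.625,0],"gripper":-1},
  {"xyz":[0.068,0,-0.002],"turn":[0,-0.625,0],"gripper":-1},
  {"xyz":[0.068,0,-0.002],"turn":[0,-0.625,0],"gripper":-1},
  {"xyz":[0.068,0,-0.002],"turn":[0,-0.625,0],"gripper":-1},
  {"xyz":[0.068,0,-0.002],"turn":[0,-0.625,0],"gripper":-1},
  {"xyz":[0.068,0,-0.002],"turn":[0,-0.625,0],"gripper":-1},
  {"xyz":[0.068,0,-0.002],"turn":[0,-0.625,0],"gripper":-1},
  {"xyz":[0.068,0,-0.002],"turn":[0,-0.625,0],"gripper":-1},
  {"xyz":[0.068,0,-0.002],"turn":[0,-0.625,0],"gripper":-1},
  {"xyz":[0.068,0,-0.002],"turn":[0,-0.625,0],"gripper":-1},
  {"xyz":[0.068,0,-0.002],"turn":[0,-0.625,0],"gripper":-1},
  {"xyz":[0.068,0,-0.002],"turn":[0,-0.625,0],"gripper":-1},
  {"xyz":[0,0,0],"turn":[0,0,0],"gripper":-1},
])

```text
time_s: 9.85
position: [0.4939, -0.1963, 0.0985]
tool_rot: [[0.058, 0.998, 0.007], [0.993, -0.058, 0.099], [0.099, 0.002, -0.995]]
ft_force: [-0.0, -1.1, -2.7]
grip_width: 0.0217
```

```bash
python3 - <<'E'
from h import *
s=env.observe();print(s['q'].round(1),'stand',((s['position']-O)@np.c_[EX,EY,EZ]*1000).round(1),s['ft_force'],s['wrist_torque'])
z=s['tool_rot'][:,2];print('tilt',np.degrees(np.arctan2(z@EY,-z[2])))
im,d,c=grab('side');cv2.imwrite('pics/s3.png',cv2.resize(im[110:230,170:350,::-1],None,fx=4,fy=4))
W=pts(d,c);hsv=cv2.cvtColor(im,cv2.COLOR_RGB2HSV);m=cv2.inRange(hsv,(100,120,60),(125,255,255))>0
L=(W[m]-O)@np.c_[EX,EY,EZ]*1000;k=(abs(L[:,0])<50)&(L[:,1]<20)&(L[:,1]>-100)&(L[:,2]>40);L=L[k]
u,sv,vt=np.linalg.svd(L-L.mean(0),full_matrices=False);print(len(L),L.mean(0).round(1),'normal',vt[2].round(2),np.ptp(L,axis=0).round(0))
E
```

```text
[ -36.7   30.    88.9    5.3   64.3 -125.8] stand [-124.1  -10.6   98.5] [-0.04874896 -1.11367732 -2.67792553] [-0.29454693  0.17549565 -0.14960601]
tilt 5.668612500745079
438 [ -0.3 -31.4  76.4] normal [0.01 0.65 0.76] [80. 68. 53.]
```

View pics/s3.png

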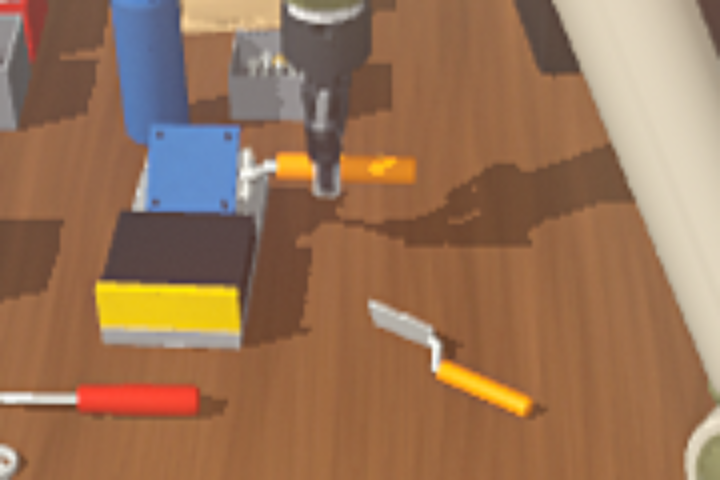

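>>> step_arm([
  {"xyz":[0.04,0,-0.001],"turn":[0,-0.4,0],"gripper":-1},
  {"xyz":[0.068,0,-0.002],"turn":[0,-0.625,0],"gripper":-1},
  {"xyz":[0.068,0,-0.002],"turn":[0,-0.625,0],"gripper":-1},
  {"xyz":[0.068,0,-0.002],"turn":[0,-0.625,0],"gripper":-1},
  {"xyz":[0.068,0,-0.002],"turn":[0,-0.625,0],"gripper":-1},
  {"xyz":[0.068,0,-0.002],"turn":[0,-0.625,0],"gripper":-1},
  {"xyz":[0.068,0,-0.002],"turn":[0,-0.625,0],"gripper":-1},
  {"xyz":[0.068,0,-0.002],"turn":[0,-0.625,0],"gripper":-1},
  {"xyz":[0.068,0,-0.002],"turn":[0,-0.625,0],"gripper":-1},
  {"xyz":[0.068,0,-0.002],"turn":[0,-0.625,0],"gripper":-1},
  {"xyz":[0.068,0,-0.002],"turn":[0,-0.625,0],"gripper":-1},
  {"xyz":[0.068,0,-0.002],"turn":[0,-0.625,0],"gripper":-1},
  {"xyz":[0.068,0,-0.002],"turn":[0,-0.625,0],"gripper":-1},
  {"xyz":[0.068,0,-0.002],"turn":[0,-0.625,0],"gripper":-1},
  {"xyz":[0.068,0,-0.002],"turn":[0,-0.625,0],"gripper":-1},
  {"xyz":[0.068,0,-0.002],"turn":[0,-0.625,0],"gripper":-1},
  {"xyz":[0,0,0],"turn":[0,0,0],"gripper":-1},
])

```text
time_s: 11.32
position: [0.496, -0.1569, 0.087]
tool_rot: [[0.045, 0.998, -0.039], [0.776, -0.06, -0.628], [-0.629, -0.002, -0.777]]
ft_force: [-0.8, -0.7, -2.4]
grip_width: 0.0215
```

```bash
cat > st.py <<'E'
from h import *
import sys
s=env.observe();print(s['time_s'],s['q'].round(1),'stand',((s['position']-O)@np.c_[EX,EY,EZ]*1000).round(1),s['ft_force'].round(1))
z=s['tool_rot'][:,2];print('tilt',np.degrees(np.arctan2(z@EY,-z[2])))
im,d,c=grab('side');cv2.imwrite(f'pics/{sys.argv[1]}.png',cv2.resize(im[110:230,170:350,::-1],None,fx=4,fy=4))
W=pts(d,c);hsv=cv2.cvtColor(im,cv2.COLOR_RGB2HSV)
for n,m in (('blue',cv2.inRange(hsv,(100,120,60),(125,255,255))>0),('grey',cv2.inRange(hsv,(0,0,110),(179,45,255))>0)):
    L=(W[m]-O)@np.c_[EX,EY,EZ]*1000;k=(abs(L[:,0])<55)&(L[:,1]<110)&(L[:,1]>-100)&(L[:,2]>(40 if n=='blue' else 54));L=L[k]
    if len(L)<30: print(n,len(L)); continue
    vt=np.linalg.svd(L-L.mean(0),full_matrices=False)[2];print(n,len(L),L.mean(0).round(1),'normal',vt[2].round(2),'min',L.min(0).round(0),'max',L.max(0).round(0))
E
python3 st.py s4
```

```text
11.3167 [-14.2  33.2  97.7 -50.4  53.4 -68. ] stand [-124.4   28.7   87. ] [-0.8 -0.7 -2.4]
tilt -39.00750712802783
blue 8
grey 64 [-29.9   1.5  94.1] normal [-0.19  0.96 -0.21] min [-54. -15.  58.] max [ 39.  23. 126.]
```

View pics/s4.png

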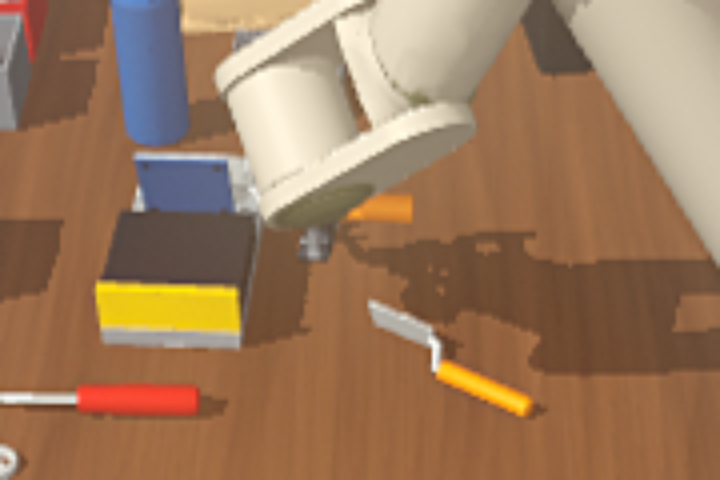

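```bash
python3 - <<'E'
from h import *
for n in ('side','top'):
    im,d,c=grab(n);W=pts(d,c);L=(W.reshape(-1,3)-O)@np.c_[EX,EY,EZ]*1000
    k=(L[:,0]>-75)&(L[:,0]<60)&(L[:,1]>8)&(L[:,1]<160)&(L[:,2]>66)&(L[:,2]<300);Q=L[k]
    print(n,len(Q))
    for lo in range(-75,60,15):
        q=Q[(Q[:,0]>=lo)&(Q[:,0]<lo+15)]
        if len(q): i=q[:,2].argmin();print(lo,len(q),'lowest',q[i].round(0),'ymin',q[q[:,1].argmin()].round(0), 'r min',np.hypot(q[:,1],q[:,2]-46).min().round(0))
E
```

```text
side 186
-75 7 lowest [-61.   9.  83.] ymin [-61.   9.  83.] r min 38.0
-60 2 lowest [-54.   9.  86.] ymin [-54.   9.  86.] r min 41.0
-45 30 lowest [-30. 122.  66.] ymin [-39.   9.  68.] r min 24.0
-30 31 lowest [-17. 122.  66.] ymin [-28.   8.  67.] r min 23.0
-15 31 lowest [-14.   8.  66.] ymin [-14.   8.  66.] r min 22.0
0 31 lowest [11.  9. 66.] ymin [ 3.  9. 71.] r min 22.0
15 32 lowest [18. 10. 66.] ymin [25.  8. 69.] r min 23.0
30 21 lowest [31. 10. 70.] ymin [31. 10. 70.] r min 26.0
45 1 lowest [ 47. 127.  67.] ymin [ 47. 127.  67.] r min 129.0
top 314
-75 30 lowest [-66.  23.  82.] ymin [-66.   9.  84.] r min 39.0
-60 2 lowest [-58.  13.  82.] ymin [-58.  13.  82.] r min 38.0
-45 37 lowest [-38.  22.  67.] ymin [-34.  15.  68.] r min 27.0
-30 56 lowest [-23.  19.  66.] ymin [-27.  12.  69.] r min 25.0
-15 47 lowest [-5. 16. 67.] ymin [-12.  13.  68.] r min 25.0
0 57 lowest [ 6. 13. 66.] ymin [ 3. 10. 67.] r min 23.0
15 52 lowest [17. 14. 66.] ymin [17. 14. 66.] r min 25.0
30 33 lowest [30. 15. 71.] ymin [30. 15. 71.] r min 29.0
```

```bash
python3 - <<'E'
from h import *
for n in ('side','top'):
    im,d,c=grab(n);W=pts(d,c);hsv=cv2.cvtColor(im,cv2.COLOR_RGB2HSV)
    m=cv2.inRange(hsv,(100,80,30),(125,255,255))>0
    L=(W[m]-O)@np.c_[EX,EY,EZ]*1000;L=L[(abs(L[:,0])<40)&(abs(L[:,1])<60)&(L[:,2]>40)&(L[:,2]<140)]
    print(n,len(L))
    for lo in range(40,140,10):
        q=L[(L[:,2]>=lo)&(L[:,2]<lo+10)]
        if len(q):print(lo,len(q),'y med',np.median(q[:,1]).round(1),q[:,1].min().round(0),q[:,1].max().round(0),'x',q[:,0].min().round(0),q[:,0].max().round(0))
E
```

```text
side 0
top 0
```

```bash
python3 - <<'E'
from h import *
for n in ('side','top'):
    im,d,c=grab(n);W=pts(d,c)
    L=(W-O)@np.c_[EX,EY,EZ]*1000
    k=(abs(L[...,0])<38)&(abs(L[...,1])<110)&(L[...,2]>40)&(L[...,2]<140)
    Q=L[k];C=im[k]
    for lo in range(-100,110,10):
        q=(Q[:,1]>=lo)&(Q[:,1]<lo+10)
        if q.sum():print(n,lo,q.sum(),'z',np.percentile(Q[q,2],[5,50,95]).round(0),'rgb',np.median(C[q],axis=0))
    if n=='side':cv2.imwrite('pics/s5.png',cv2.resize(im[110:230,170:350,::-1],None,fx=4,fy=4))
print(env.observe()['time_s'])
E
```

```text
side -20 65 z [ 54.  87. 104.] rgb [203. 200. 192.]
side -10 202 z [ 57.  78. 104.] rgb [202.5 200.  191. ]
side 0 42 z [55. 59. 78.] rgb [233. 232. 223.]
side 10 34 z [54. 59. 62.] rgb [232. 232. 222.]
side 20 44 z [53. 58. 63.] rgb [232. 231. 221.]
side 30 35 z [55. 58. 61.] rgb [232. 231. 222.]
side 40 43 z [53. 57. 61.] rgb [232. 231. 221.]
side 50 35 z [55. 58. 61.] rgb [232. 231. 222.]
side 60 65 z [49. 56. 62.] rgb [217. 215. 204.]
side 70 48 z [48. 52. 59.] rgb [95.5 78.  71. ]
side 80 39 z [48. 53. 56.] rgb [96. 79. 71.]
side 90 38 z [49. 52. 56.] rgb [91. 75. 72.]
side 100 20 z [51. 54. 57.] rgb [215.5 176.5  63.5]
top -100 3 z [41. 44. 45.] rgb [188. 189. 184.]
top -90 57 z [41. 45. 49.] rgb [212. 213. 207.]
top -80 55 z [41. 45. 49.] rgb [211. 212. 206.]
top -70 2 z [45. 46. 46.] rgb [177.5 178.  171.5]
top -20 8 z [ 99. 106. 108.] rgb [192.  193.  188.5]
top -10 113 z [ 54.  76. 106.] rgb [172. 173. 167.]
top 0 61 z [53. 57. 61.] rgb [227. 229. 222.]
top 10 59 z [54. 57. 61.] rgb [227. 229. 222.]
top 20 58 z [53. 58. 62.] rgb [227. 229. 222.]
top 30 61 z [54. 57. 62.] rgb [227. 229. 222.]
top 40 58 z [52. 57. 62.] rgb [227. 229. 222.]
top 50 60 z [53. 57. 60.] rgb [227. 229. 222.]
top 60 63 z [53. 58. 62.] rgb [218. 220. 213.]
top 70 60 z [48. 52. 57.] rgb [91.5 85.5 81.5]
top 80 59 z [47. 51. 54.] rgb [84. 76. 71.]
top 90 47 z [45. 52. 56.] rgb [85. 76. 71.]
top 100 37 z [46. 52. 55.] rgb [84. 75. 71.]
11.6667
```

View pics/s5.png

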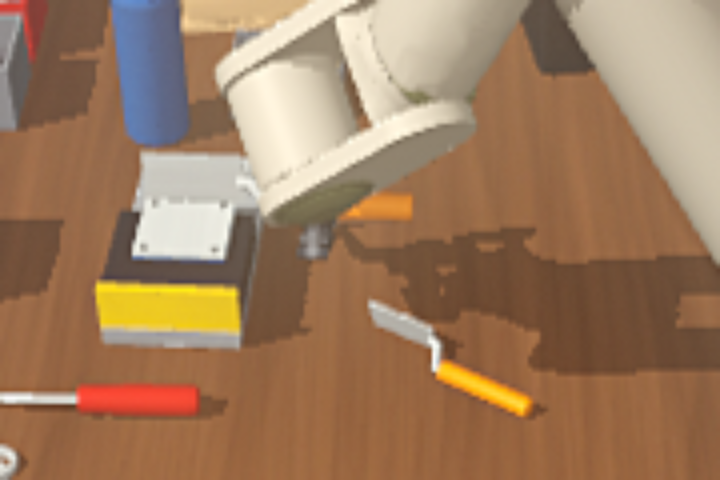

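```bash
cat > pl.py <<'E'
from h import *
for n in ('top','side'):
    im,d,c=grab(n);W=pts(d,c);L=(W-O)@np.c_[EX,EY,EZ]*1000
    m=((im.min(-1)>(212 if n=='top' else 222))&(abs(L[...,0])<60)&(L[...,1]>-30)&(L[...,1]<100)&(L[...,2]>50)&(L[...,2]<66)).astype(np.uint8)
    k,l,s,_=cv2.connectedComponentsWithStats(m);j=1+np.argmax(s[1:,4]);m=l==j
    P=(ray(c,np.argwhere(m)[:,::-1],.059)-O)@np.c_[EX,EY,EZ]*1000
    q=L[m];A=np.c_[q[:,:2]-q[:,:2].mean(0),np.ones(len(q))]
    print(n,m.sum(),[np.round(x,1) for x in cv2.minAreaRect(P[:,:2].astype(np.float32))],'mean',P.mean(0).round(1),'ymin/max',P[:,1].min().round(1),P[:,1].max().round(1),'plane',np.linalg.lstsq(A,q[:,2],rcond=None)[0].round(3))
s=env.observe();print(s['time_s'],((s['position']-O)@np.c_[EX,EY,EZ]*1000).round(1))
E
python3 pl.py
```

```text
top 367 [array([-0.5, 34.3]), array([73.1, 66.9]), np.float64(3.3)] mean [-0.9 32.7 59. ] ymin/max -0.1 68.1 plane [-3.0000e-03 -1.9000e-02  5.7312e+01]
side 127 [array([-1.1, 32. ]), array([76.6, 73.3]), np.float64(0.4)] mean [-4.8 29.2 59. ] ymin/max -4.4 68.9 plane [-7.0000e-03  1.1000e-02  5.8038e+01]
11.7667 [-123.9   27.9   88.1]
```

>>> step_arm([
  {"xyz":[-0.1,0,-0.12],"turn":[0,0,0],"gripper":-1},
  {"xyz":[-0.25,0,-0.31],"turn":[0,0,0],"gripper":-1},
  {"xyz":[-0.4,0,-0.5],"turn":[0,0,0],"gripper":-1},
  {"xyz":[-0.4,0,-0.5],"turn":[0,0,0],"gripper":-1},
  {"xyz":[-0.4,0,-0.5],"turn":[0,0,0],"gripper":-1},
  {"xyz":[-0.4,0,-0.5],"turn":[0,0,0],"gripper":-1},
  {"xyz":[-0.4,0,-0.5],"turn":[0,0,0],"gripper":-1},
  {"xyz":[-0.2,0,-0.25],"turn":[0,0,0],"gripper":-1},
  {"xyz":[0,0,0],"turn":[0,0,0],"gripper":-1},
  {"xyz":[0,0,0],"turn":[0,0,0],"gripper":-1},
])

```text
time_s: 12.6
position: [0.4962, -0.1566, 0.2512]
tool_rot: [[0.048, 0.998, -0.036], [0.776, -0.06, -0.628], [-0.629, 0.002, -0.778]]
ft_force: [-0.1, -1.8, -1.8]
grip_width: 0.0216
```

```bash
python3 pl.py; python3 - <<'E'
from h import *
from kin import *
s=env.observe();print(s['q'].round(1),s['position'],s['ft_force'].round(1))
R=frame(-8.45,45);tgt=np.array([.4909,.2017,.2318]);plan(tgt,R)
print('shift in target frame',(R.T@(tgt-s['position'])/.04).round(2))
z=np.load('kin.npz')
q=s['q'].copy();z0=s['tool_rot']
from scipy.spatial.transform import Rotation as Ro
w=Ro.from_matrix(z0.T@R).as_rotvec()
for f in np.linspace(0,1,6)[1:]:
    r=ik(s['position'],z0@Ro.from_rotvec(w*f).as_matrix(),z['k'],z['off'],q);q=r.x;print('rollback here',q.round(0),round(r.cost,6))
E
```

```text
top 278 [array([10.8, 24.2]), array([77.8, 58.9]), np.float64(48.0)] mean [ 6.  24.9 59. ] ymin/max -6.2 62.1 plane [-1.500e-02  2.100e-02  5.725e+01]
side 19 [array([-37.2,  28. ]), array([ 4.8, 73.1]), np.float64(1.1)] mean [-37.2  27.9  59. ] ymin/max -8.5 64.6 plane [-6.5000e-01  2.5000e-02  5.7574e+01]
12.7 [-124.5   29.1  249.7]
[-14.2  20.1  86.5 -40.9  70.5 -87.6] [ 0.49590851 -0.15657547  0.24974875] [ 0.2 -0.6 -1.9]
t 12.7 shift [ 7.232 -0.661 -5.263] turn [-0.084 18.299  1.196]
shift in target frame [ 5.93 -1.44  6.57]
rollback here [ -21.   18.   83.  -22.   73. -101.] 0.0
rollback here [ -28.   18.   80.   -5.   79. -112.] 0.0
rollback here [ -36.   20.   78.   10.   87. -120.] 0.0
rollback here [ -42.   23.   77.   23.   95. -125.] 0.0
rollback here [ -46.   27.   77.   35.  104. -128.] 0.0
```

>>> step_arm([
  {"xyz":[0,0,0],"turn":[0,0.6,0.04],"gripper":-1},
  {"xyz":[0,0,0],"turn":[-0.005,0.93,0.061],"gripper":-1},
  {"xyz":[0,0,0],"turn":[-0.005,0.93,0.061],"gripper":-1},
  {"xyz":[0,0,0],"turn":[-0.005,0.93,0.061],"gripper":-1},
  {"xyz":[0,0,0],"turn":[-0.005,0.93,0.061],"gripper":-1},
  {"xyz":[0,0,0],"turn":[-0.005,0.93,0.061],"gripper":-1},
  {"xyz":[0,0,0],"turn":[-0.005,0.93,0.061],"gripper":-1},
  {"xyz":[0,0,0],"turn":[-0.005,0.93,0.061],"gripper":-1},
  {"xyz":[0,0,0],"turn":[-0.005,0.93,0.061],"gripper":-1},
  {"xyz":[0,0,0],"turn":[-0.005,0.93,0.061],"gripper":-1},
  {"xyz":[0,0,0],"turn":[-0.005,0.93,0.061],"gripper":-1},
  {"xyz":[0,0,0],"turn":[-0.005,0.93,0.061],"gripper":-1},
  {"xyz":[0,0,0],"turn":[-0.005,0.93,0.061],"gripper":-1},
  {"xyz":[0,0,0],"turn":[-0.005,0.93,0.061],"gripper":-1},
  {"xyz":[0,0,0],"turn":[-0.005,0.93,0.061],"gripper":-1},
  {"xyz":[0,0,0],"turn":[-0.005,0.93,0.061],"gripper":-1},
  {"xyz":[0,0,0],"turn":[-0.005,0.93,0.061],"gripper":-1},
  {"xyz":[0,0,0],"turn":[-0.005,0.93,0.061],"gripper":-1},
  {"xyz":[0,0,0],"turn":[-0.005,0.93,0.061],"gripper":-1},
  {"xyz":[0,0,0],"turn":[-0.005,0.93,0.061],"gripper":-1},
])

```text
time_s: 14.37
position: [0.4962, -0.157, 0.2498]
tool_rot: [[0.104, 0.989, 0.105], [0.698, -0.148, 0.7], [0.708, 0.001, -0.706]]
ft_force: [0.1, -0.1, -1.6]
grip_width: 0.0214
```

>>> step_arm([
  {"xyz":[0,0,0],"turn":[0,0,0],"gripper":-1},
  {"xyz":[0.2,-0.05,0.22],"turn":[0,0,0],"gripper":-1},
  {"xyz":[0.4,-0.1,0.45],"turn":[0,0,0],"gripper":-1},
  {"xyz":[0.53,-0.13,0.59],"turn":[0,0,0],"gripper":-1},
  {"xyz":[0.53,-0.13,0.59],"turn":[0,0,0],"gripper":-1},
  {"xyz":[0.53,-0.13,0.59],"turn":[0,0,0],"gripper":-1},
  {"xyz":[0.53,-0.13,0.59],"turn":[0,0,0],"gripper":-1},
  {"xyz":[0.53,-0.13,0.59],"turn":[0,0,0],"gripper":-1},
  {"xyz":[0.53,-0.13,0.59],"turn":[0,0,0],"gripper":-1},
  {"xyz":[0.53,-0.13,0.59],"turn":[0,0,0],"gripper":-1},
  {"xyz":[0.53,-0.13,0.59],"turn":[0,0,0],"gripper":-1},
  {"xyz":[0.53,-0.13,0.59],"turn":[0,0,0],"gripper":-1},
  {"xyz":[0.4,-0.1,0.45],"turn":[0,0,0],"gripper":-1},
  {"xyz":[0.15,-0.03,0.16],"turn":[0,0,0],"gripper":-1},
  {"xyz":[0,0,0],"turn":[0,0,0],"gripper":-1},
  {"xyz":[0,0,0],"turn":[0,0,0],"gripper":-1},
  {"xyz":[0,0,0],"turn":[0,0,0],"gripper":-1},
])

```text
time_s: 15.78
position: [0.4914, 0.2009, 0.2308]
tool_rot: [[0.102, 0.989, 0.107], [0.702, -0.148, 0.696], [0.704, 0.004, -0.71]]
ft_force: [0.2, -0.5, -2.3]
grip_width: 0.0216
```

```bash
python3 pl.py; python3 - <<'E'
from h import *
print(env.observe()['q'].round(1))
plan([.4909,.2017,.2318],frame(-8.45,45))
s=env.observe()
e=np.array([np.cos(np.radians(-8.4)),np.sin(np.radians(-8.4)),0]);f=np.array([-e[1],e[0],0]);H=np.array([.6077,.1862,0])
for n in ('top','side'):
    im,d,c=grab(n);L=(pts(d,c).reshape(-1,3)-H)@np.c_[e,f,EZ]*1000
    Q=L[(abs(L[:,0]-3)<44)&(abs(L[:,1])<45)&(L[:,2]>160)&(L[:,2]<230)]
    A=np.c_[Q[:,:2]-Q[:,:2].mean(0),np.ones(len(Q))];print(n,len(Q),'slopes',np.linalg.lstsq(A,Q[:,2],rcond=None)[0].round(3),[np.round(x,1) for x in cv2.minAreaRect(Q[:,:2].astype(np.float32))])
E
```

```text
top 385 [array([-0.5, 30.8]), array([72.5, 73.5]), np.float64(2.8)] mean [-0.6 29.7 59. ] ymin/max -7.1 66.6 plane [-1.2000e-02  7.0000e-03  5.7195e+01]
side 15 [array([-38. ,  30.8]), array([ 4.4, 67.2]), np.float64(3.1)] mean [-37.6  27.8  59. ] ymin/max -2.8 64.4 plane [-2.8700e-01  7.0000e-03  5.8053e+01]
15.8833 [-150.   385.5  230.8]
[ -10.3   19.    95.3   47.1   74.1 -108.9]
t 15.88 shift [ 0.034 -0.021 -0.002] turn [0.048 0.042 0.015]
top 379 slopes [-8.00000e-03 -1.80000e-02  1.95179e+02] [array([ 3. , -2.3]), array([45.6, 87.6]), np.float64(89.0)]
side 373 slopes [-1.20000e-02  7.00000e-03  1.95699e+02] [array([ 2.3, -2.3]), array([50.9, 88.1]), np.float64(87.6)]
```

>>> step_arm([
  {"xyz":[0.034,-0.021,0],"turn":[0.15,0.04,-0.1],"gripper":-1},
  {"xyz":[-0.25,0,0.25],"turn":[0,0,0],"gripper":-1},
  {"xyz":[-0.45,0,0.45],"turn":[0,0,0],"gripper":-1},
  {"xyz":[-0.45,0,0.45],"turn":[0,0,0],"gripper":-1},
  {"xyz":[-0.45,0,0.45],"turn":[0,0,0],"gripper":-1},
  {"xyz":[-0.3,0,0.3],"turn":[0,0,0],"gripper":-1},
  {"xyz":[-0.2,0,0.2],"turn":[0,0,0],"gripper":-1},
  {"xyz":[-0.15,0,0.15],"turn":[0,0,0],"gripper":-1},
  {"xyz":[-0.1,0,0.1],"turn":[0,0,0],"gripper":-1},
  {"xyz":[-0.1,0,0.1],"turn":[0,0,0],"gripper":-1},
  {"xyz":[-0.08,0,0.08],"turn":[0,0,0],"gripper":-1},
  {"xyz":[0,0,0],"turn":[0,0,0],"gripper":-1},
  {"xyz":[0,0,0],"turn":[0,0,0],"gripper":-1},
  {"xyz":[0,0,0],"turn":[0,0,0],"gripper":-1},
])

```text
time_s: 17.15
position: [0.4908, 0.2028, 0.0891]
tool_rot: [[0.093, 0.991, 0.095], [0.701, -0.133, 0.701], [0.707, 0.001, -0.707]]
ft_force: [-0.1, 0.3, -1.4]
grip_width: 0.0215
```

```bash
cat > sp.py <<'E'
from h import *
s=env.observe();print(s['time_s'],s['position'].round(4),s['ft_force'].round(1),s['wrist_torque'].round(2))
plan([.4909,.2017,.0818],frame(-8.45,45))
e=np.array([np.cos(np.radians(-8.4)),np.sin(np.radians(-8.4)),0]);f=np.array([-e[1],e[0],0]);H=np.array([.6077,.1862,0])
for n in ('top','side'):
    im,d,c=grab(n);L=(pts(d,c)-H)@np.c_[e,f,EZ]*1000;hsv=cv2.cvtColor(im,cv2.COLOR_RGB2HSV)
    Q=L[(hsv[...,1]<45)&(hsv[...,2]>110)&(abs(L[...,0])<60)&(abs(L[...,1])<40)&(L[...,2]>38)&(L[...,2]<75)]
    A=np.c_[Q[:,:2]-Q[:,:2].mean(0),np.ones(len(Q))];print(n,len(Q),'slopes',np.linalg.lstsq(A,Q[:,2],rcond=None)[0].round(3),[np.round(x,1) for x in cv2.minAreaRect(Q[:,:2].astype(np.float32))])
    h=(cv2.inRange(hsv,(8,160,120),(20,255,255))>0)&(L[...,0]<-60)&(L[...,0]>-220)&(abs(L[...,1])<40)&(L[...,2]>50)
    P=(ray(c,np.argwhere(h)[:,::-1],.087)-H)@np.c_[e,f,EZ]*1000
    if len(P)>20: print('  handle',len(P),'median z',np.median(L[h][:,2]).round(1),[np.round(x,1) for x in cv2.minAreaRect(P[:,:2].astype(np.float32))])
    cv2.imwrite(f'pics/{n}_sp.png',cv2.resize(im[110:280,150:400,::-1],None,fx=3,fy=3))
E
python3 sp.py
```

```text
17.15 [0.4908 0.2028 0.0891] [-0.1  0.3 -1.4] [-0.51  0.1   0.04]
t 17.15 shift [-0.148  0.006  0.109] turn [-0.111 -0.004  0.134]
top 329 slopes [-1.7000e-02  3.0000e-03  5.3373e+01] [array([-3.9,  2.8]), array([99.7, 46.8]), np.float64(0.6)]
  handle 46 median z 97.2 [array([-114. ,    0.5]), array([14.7, 75.1]), np.float64(89.5)]
side 359 slopes [-4.1000e-02  3.6000e-02  5.4041e+01] [array([-6. , -5.5]), array([104.9,  59.9]), np.float64(2.2)]
  handle 143 median z 92.2 [array([-134.6,   -1.5]), array([120.5,  31.6]), np.float64(1.7)]
```

>>> step_arm([
  {"xyz":[-0.045,0,0.01],"turn":[-0.06,0,0.07],"gripper":-1},
  {"xyz":[-0.03,0,0.03],"turn":[0,0,0],"gripper":-1},
  {"xyz":[-0.03,0,0.03],"turn":[0,0,0],"gripper":-1},
  {"xyz":[-0.03,0,0.03],"turn":[0,0,0],"gripper":-1},
  {"xyz":[-0.01,0,0.01],"turn":[0,0,0],"gripper":-1},
  {"xyz":[0,0,0],"turn":[0,0,0],"gripper":-1},
  {"xyz":[0,0,0],"turn":[0,0,0],"gripper":-1},
])

```text
time_s: 17.83
position: [0.4904, 0.2019, 0.0818]
tool_rot: [[0.099, 0.99, 0.099], [0.699, -0.14, 0.701], [0.708, 0.0, -0.706]]
ft_force: [-2.9, -1.6, 4.9]
grip_width: 0.0217
```

```bash
python3 sp.py
```

```text
17.8333 [0.4904 0.2019 0.0818] [-2.9 -1.6  4.9] [0.03 0.1  0.32]
t 17.83 shift [-0.004  0.012 -0.002] turn [-0.059 -0.015  0.061]
top 317 slopes [-3.8000e-02 -2.0000e-02  4.7196e+01] [array([-6.7,  0. ]), array([105.5,  45.2]), np.float64(0.8)]
  handle 31 median z 89.6 [array([-109.8,   -0.8]), array([63.3, 15.3]), np.float64(0.2)]
side 362 slopes [-4.0000e-02  3.3000e-02  4.7836e+01] [array([-2.4, -0.9]), array([ 51.5, 112.9]), np.float64(88.3)]
  handle 131 median z 84.4 [array([-135.4,    3.6]), array([120.7,  32.3]), np.float64(0.2)]
```

>>> step_arm([
  {"xyz":[0,0,0],"turn":[0,0,0],"gripper":-0.4},
  {"xyz":[0,0,0],"turn":[0,0,0],"gripper":-0.2},
  {"xyz":[0,0,0],"turn":[0,0,0],"gripper":0},
  {"xyz":[0,0,0],"turn":[0,0,0],"gripper":0.2},
  {"xyz":[0,0,0],"turn":[0,0,0],"gripper":0.3},
  {"xyz":[0,0,0],"turn":[0,0,0],"gripper":0.3},
  {"xyz":[0,0,0],"turn":[0,0,0],"gripper":0.3},
  {"xyz":[0,0,-0.2],"turn":[0,0,0],"gripper":0.3},
  {"xyz":[0,0,-0.4],"turn":[0,0,0],"gripper":0.3},
  {"xyz":[0,0,-0.7],"turn":[0,0,0],"gripper":0.3},
  {"xyz":[0,0,-0.9],"turn":[0,0,0],"gripper":0.3},
  {"xyz":[0,0,-0.9],"turn":[0,0,0],"gripper":0.3},
  {"xyz":[0,0,-0.9],"turn":[0,0,0],"gripper":0.3},
  {"xyz":[0,0,-0.5],"turn":[0,0,0],"gripper":0.3},
  {"xyz":[0,0,0],"turn":[0,0,0],"gripper":0.3},
  {"xyz":[0,0,0],"turn":[0,0,0],"gripper":0.3},
])

```text
time_s: 19.27
position: [0.4726, 0.0752, 0.209]
tool_rot: [[0.1, 0.99, 0.101], [0.7, -0.142, 0.7], [0.707, 0.001, -0.707]]
ft_force: [-0.3, 1.0, -1.2]
grip_width: 0.0556
```

```bash
python3 sp.py; python3 pl.py
```

```text
19.2667 [0.4726 0.0752 0.209 ] [-0.3  1.  -1.2] [-0.36  0.1   0.02]
t 19.27 shift [ 1.200e-02 -1.000e-03  4.508e+00] turn [-0.032  0.005  0.052]
top 320 slopes [-3.7000e-02 -1.7000e-02  4.6968e+01] [array([-6.1,  0.1]), array([106.4,  44.8]), np.float64(0.6)]
  handle 168 median z 89.9 [array([-134.3,   -1.3]), array([ 17.8, 115.7]), np.float64(89.8)]
side 363 slopes [-5.5000e-02  4.1000e-02  4.8045e+01] [array([-2.7, -0.8]), array([111.7,  51.4]), np.float64(0.3)]
  handle 149 median z 83.0 [array([-135.9,    3.8]), array([119.6,  31. ]), np.float64(0.2)]
top 331 [array([-0.1, 30.2]), array([75.9, 75.4]), np.float64(88.9)] mean [ 4.4 26.  59. ] ymin/max -8.3 68.1 plane [-1.3000e-02 -0.0000e+00  5.7266e+01]
side 199 [array([-1.1, 30.1]), array([78.1, 73. ]), np.float64(3.3)] mean [-4.  27.7 59. ] ymin/max -8.5 67.3 plane [-8.0000e-03  1.7000e-02  5.7786e+01]
19.4667 [-162.1  260.5  207.9]
```

View pics/side_sp.png

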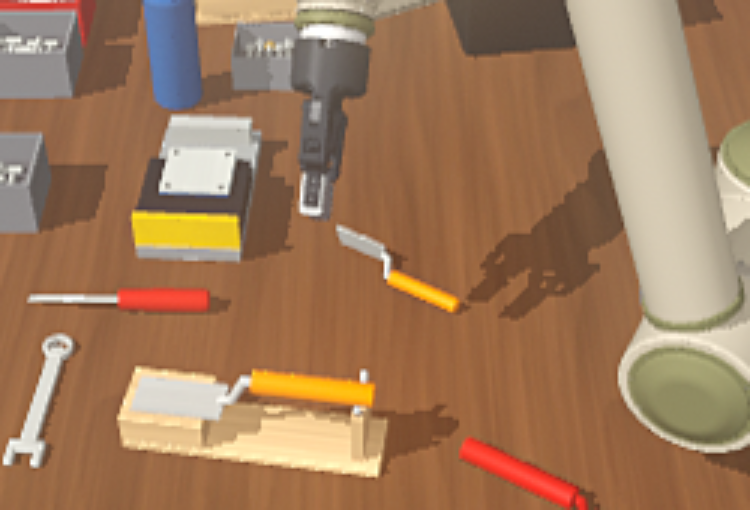

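```bash
python3 -c "
from rig import order;print(order.close_job())"
```

```text
the job is handed in; nothing more can be done
None
```

The plate is flipped and lies bare side up on the raised black bed. The spatula is back on its rest, and I handed the job in at about 19.5 s of the 61 s allowed.

I gripped the spatula at a 45° tilt and slid the blade in along the channel. Then I rolled it about the foot of the step until the plate fell over onto the bed. It fell while I was taking pictures, at about 84° of blade roll, sooner than I had planned for. The blade was then raised clear, and the spatula was laid back and released.

**Last checks:**
- **Plate:** its centre is about x 0, y 30 mm in the stand frame, and the measured slope is 0.02 or less, so it is flat. The limits for y are 20 to 85 mm, and my stand frame is good to about 2 mm. The bare face read z 57 to 58 mm, where 59 is expected.
- **Spatula:** the blade and handle are within a few mm and about 1° of the start pose. The raw blade slope read 0.04 to 0.055, probably because shank pixels were in the mask.
- **Arm and bench:** the gripper is open and well clear of everything. The bystanders in the last picture look unmoved, but I judged that by eye only, and the tape, jar and bushing were outside that crop.

**What disagreed:** the black edge of the bed put the step about 4 mm away from where the rails and end stop put it, and I used the rails. Some plate readings while the arm or its shadow covered the plate were off, so I did not rely on them.

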